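# Blank off the air test stand with its cam-lock plug

### The arm

A 7-joint arm with a two-finger parallel gripper is mounted at the origin on the work surface. World frame = base frame: x ahead of the robot, y to its left, z up, the work surface at z = 0. Lengths are in mm, angles in rad, forces in N, time in s.
With the tool pointing down it reaches from about 400 to 875 mm from the base axis. Payload 4.4 kg.
Tool frame: the origin (TCP) lies where the fingers leave the gripper's body, on its centre line; the fingertips stand 73 mm ahead of it and the grasp point (between the pads) lies 54 mm ahead of it; z points along the fingers, y is the line along which they close (so a half turn about z gives the same grasp; the last joint's range is limited). The gripper opens to 85 mm and grips with 20 to 120 N. Pads are 22 mm wide; open, the fingers measure 114 mm over their backs; the gripper's body (76 mm by 85 mm) begins 54 mm behind the grasp point. The pads swing forward as they close: fully open they stand 13 mm farther back than shut.
Start: joints at [1.233, 0.628, 0.038, 1.517, -0.027, 0.996, -0.02], TCP at [174.528, -626.145, 303.913] pointing down, gripper open.
Joint ranges: [-3.06, 3.06], [-0.37, 2.12], [-1.25, 1.32], [0.18, 2.47], [-1.1, 4.24], [0.23, 1.98], [-2.94, 2.94]. Speed limits (rad/s): [2.57, 2.57, 3.14, 3.14, 3.14, 3.14, 3.14].

### API

Orientations are given as [roll, pitch, yaw] about the fixed x, y, z axes, in that order (R = Rz(yaw) Ry(pitch) Rx(roll)).
In Python, from cell import ctrl gives the robot as it stands.
- The arm moves only by the tool send_rows, never from a script. Its argument "rows" is a list that holds one entry, the list of rows, each a list of 6 numbers: the shift along the tool's x, y, z in cm, then the turn, a rotation vector about the tool's x, y, z in rad. In form: [[[tx, ty, tz, wx, wy, wz], ...]]. A call has 1 to 10 rows; each row is the pose to reach, as a shift and turn from the pose commanded when the call began, along the tool's axes at that moment; what a row does not reach only later rows make up. A row lasts 1/10 s, in which the tool goes at most 50 mm and 8.59 degrees, less where a joint would pass 70% of its speed; a pose out of reach is approached as far as the arm can. A call with a gripper value outside its range is refused whole. "grip" is the closure in counts, from 0 (fully open) to 255 (shut), set as the call begins (left out, the last holds). The fingers move at their own pace and stop on an object; the grip force is fixed at half the most. Time passes only in rows, so rows that repeat a pose let the fingers close. It gives the time, the measured TCP pose, the force, the opening and the grip force at its end, in the units of the state.
- ctrl.read_state(): the state, without advancing time (a new reading comes with each control period).
- ctrl.get_image(name): name is "scene" or "top" or "wrist"; returns a dict with "pixels" (384x512x3 uint8, red, green, blue), "fx", "fy", "cx", "cy" (pixels), "extrinsics" (4x4, takes a point from camera to world coordinates); the wrist camera has in their place "mount" (4x4, takes a point from camera to tool coordinates, whose origin is the TCP and whose axes are the flange's). Camera axes: x right, y up, looking along -z (the intrinsics and any distortion apply to the point x, -y, -z); pixel columns grow to the right and rows downward; lengths in mm; the calibration is good to about 2 mm. A picture is of the moment at which its call begins: read the wrist's pose just before it. There is no depth.
- ctrl.finish_job(): hands the job in; it is judged then, once.
The state is a dict: "clock": time; "qpos": joint angles; "qd": joint speeds; "tau": joint torques, N m; "eef_pos": TCP position; "tool_rot": TCP orientation; "force": force on the tool from outside, world axes, zero at the start; "torque": the same for the moment, N m; "width": finger opening in mm; "gripper_force": force on a finger pad.
Only numpy, scipy, OpenCV 4.12 (cv2) and the standard library are available. Lean on these libraries where they do the work, as an engineer would, in place of code of your own. Each camera call takes 0.05 s, during which the arm holds its last target. There are 200 camera calls.

### The job

Put the metal plug nose-down into the open mouth of the cam-lock coupler on the test stand and push it firmly down against the valve spring, without slamming it, until its collar meets the rim. Then swing both cam arms down together, neither locked while the other is still up, until both hang fully down against the coupler and lock the plug; let go, and leave the other things on the bench where they are.

Things in the scene. Friction and masses are not known exactly. Their poses are not given: they have to be found in the camera images.
- coupler_mouth (a point): Centre of the mouth (at the rim, 98 mm above the bench) of the fixed aluminium coupler: a cup of outer diameter 43 mm and bore 33.6 mm, from 44 mm to 98 mm above the bench. z up; y along the line through the two cam arms (cam_a on the +y side, cam_b on the -y side).
- coupler: The whole fixed unit: cup, brass riser, grey block 100 x 100 x 26 mm on the bench, with its arms and valve disc; origin on the bench under the mouth, axes as the mouth's. The fingers must press on it (arms included) with less than 120 N in all; squeezing the two arms with 20 to 40 N is plenty.
- plug_center (a point): Loose aluminium plug (0.2 kg, 56 mm tall) standing on its nose; this point is on its axis 28 mm above the nose; z up its axis. Heights from the nose: nose 32 mm diameter to 16 mm (tapered in the lowest 4 mm), waist groove to 29 mm, collar 38 mm diameter 34 to 38 mm, round grip head 28 mm diameter 38 to 56 mm. Home: collar on the rim, this point 6 mm below the rim.
- plug: The same plug; origin at the bottom of its nose. Its groove is 20 mm in diameter from 22 to 29 mm, with a 45 degree flank below (16 to 22 mm) on which the cams press.
- cam_a (a joint): Angle of the cam arm on the coupler's +y side: 0 locked (hanging straight down beside the cup, the stop), 1.57 level and pointing outward; starts at 1.35 to 1.85, stays where left, turns with about 0.1 N m when free. With the plug down the cam catches its groove at about 0.8 rad and draws it in; with the plug too high the arms jam at about 1.2.
- cam_b (a joint): As cam_a, for the arm on the coupler's -y side, mirrored.
- cam_a_tip (a point): Free end of arm cam_a, a steel bar 16 mm wide, 6 mm thick, reaching 51 mm from its pivot, which is 19.6 mm from the coupler's axis, 8.3 mm below the rim, parallel to the coupler's x. Locked, the bar's outer face is 31 mm from the coupler's axis (62 mm across both arms) and it ends 59 mm below the rim. This point is in the middle of the end.
- cam_b_tip (a point): The same point of arm cam_b.
- socket: Bystander: steel socket standing upright, 34 mm diameter, 75 mm tall, loose; origin under its centre.
- oiler: Bystander: white plastic oil bottle with a red cap, 52 mm diameter, 130 mm tall, loose; origin under its centre.
- wrench: Bystander: open-ended wrench lying on the bench, loose.
- poppet_top (a point): Top of the brass valve disc inside the cup, 25 mm below the rim at rest. The plug's nose pushes it down against spring and friction: about 5 N at first, rising to about 16 N with the plug home. Let go, the plug springs up again by 2 to 4 mm; that is normal, the cams draw it down. More than 50 N between plug and coupler while the arms are up spoils the seal.

How it is judged:
By the outcome, as a careful person would: the job done as asked, in the order asked, and still so for the second after the job is handed in, with the robot touching nothing.
It also fails if it takes over 72 s, if anything falls off the work surface, if the arm or the gripper's body presses on something with over 40 N, if the wrist force passes 120 N, or if a joint passes its speed limit or range.

## Working session

There is one attempt and no reset: what is moved stays moved. The work goes in short steps, Python scripts to look and compute and a tool call to move; the robot and the scene stay as the last step left them, time stands still between calls to the robot, and variables do not carry over. Pictures are saved under pics/ and viewed, at most 10 in all, crops included, and the job is handed in when it is done.

Besides the shell and the picture viewer there is one more tool, called after "Call:" by a JSON object that holds its "op" and its "data". send_rows: Moves the arm, as the interface text tells. Its arguments: {"type":"object","properties":{"rows":{"type":"array","items":{"type":"array","items":{"type":"array","items":{"type":"number"}}}},"grip":{"type":"number"}},"required":["rows"]}

```bash
ls; mkdir -p pics; cat > h.py <<'E'
import numpy as np,cv2
from cell import ctrl
from scipy.spatial.transform import Rotation as R
def T(s):
    M=np.eye(4);M[:3,:3]=R.from_euler('xyz',s['tool_rot']).as_matrix();M[:3,3]=s['eef_pos'];return M
def grab(n):
    s=ctrl.read_state();im=ctrl.get_image(n)
    im['E']=T(s)@np.array(im['mount']) if n=='wrist' else np.array(im['extrinsics'])
    return im
def ray(im,u,v):
    d=np.array([(u-im['cx'])/im['fx'],-(v-im['cy'])/im['fy'],-1.]);return im['E'][:3,3],im['E'][:3,:3]@d
def onz(im,u,v,z):
    o,d=ray(im,u,v);return o+d*(z-o[2])/d[2]
def proj(im,p):
    c=np.linalg.inv(im['E'])@np.append(p,1);return im['cx']-im['fx']*c[0]/c[2],im['cy']+im['fy']*c[1]/c[2]
E
python3 - <<'E'
from h import *
import pickle
s=ctrl.read_state();print(s)
for n in('scene','top'):
    im=grab(n);pickle.dump(im,open(n+'.pkl','wb'));print(n,[k for k in im],im['fx'],im['E'].round(2).tolist())
    cv2.imwrite(f'pics/{n}0.png',cv2.resize(im['pixels'][:,:,::-1],(800,600),interpolation=cv2.INTER_CUBIC))
E
```

```text
pics
{'clock': 0.0, 'qpos': array([ 1.23319067,  0.62935254,  0.03844384,  1.51837069, -0.02703407,
        0.99629975, -0.02002825]), 'qd': array([ 0.0005839 ,  0.00024534,  0.00037934,  0.0018973 ,  0.00043506,
        0.00131731, -0.0010191 ]), 'tau': array([ 5.60516746e-04, -5.63387203e+01,  1.22610312e+00, -1.93436569e+01,
        1.09463718e-02,  1.06313929e-02, -1.81151512e-05]), 'eef_pos': array([ 174.41110196, -625.65551394,  302.98397088]), 'tool_rot': array([-3.13968001e+00, -1.70693145e-06,  2.71757272e-01]), 'force': array([-0.28956596, -0.09263809,  0.55171308]), 'torque': array([ 0.05569118, -0.01307001,  0.04187255]), 'gripper_force': 0.0, 'width': 85.37853223051931}
scene ['pixels', 'fx', 'fy', 'cx', 'cy', 'extrinsics', 'E'] 445.3336078379642 [[0.73, -0.58, 0.36, 922.11], [0.69, 0.62, -0.39, -345.64], [0.0, 0.53, 0.85, 882.58], [0.0, 0.0, 0.0, 1.0]]
top ['pixels', 'fx', 'fy', 'cx', 'cy', 'extrinsics', 'E'] 434.27956913792565 [[0.01, 0.99, -0.11, 496.91], [-1.0, 0.01, 0.0, 6.41], [0.0, 0.11, 0.99, 939.44], [0.0, 0.0, 0.0, 1.0]]
```

View pics/scene0.png

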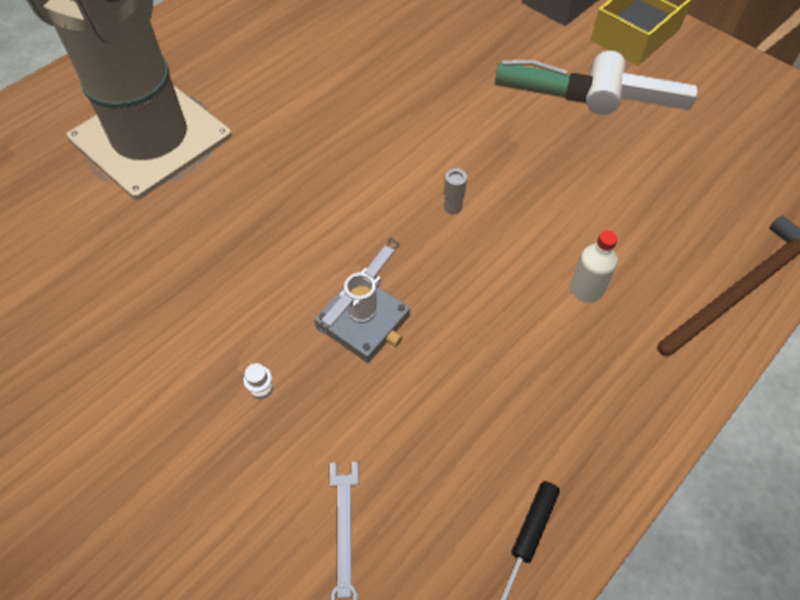

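View pics/top0.png

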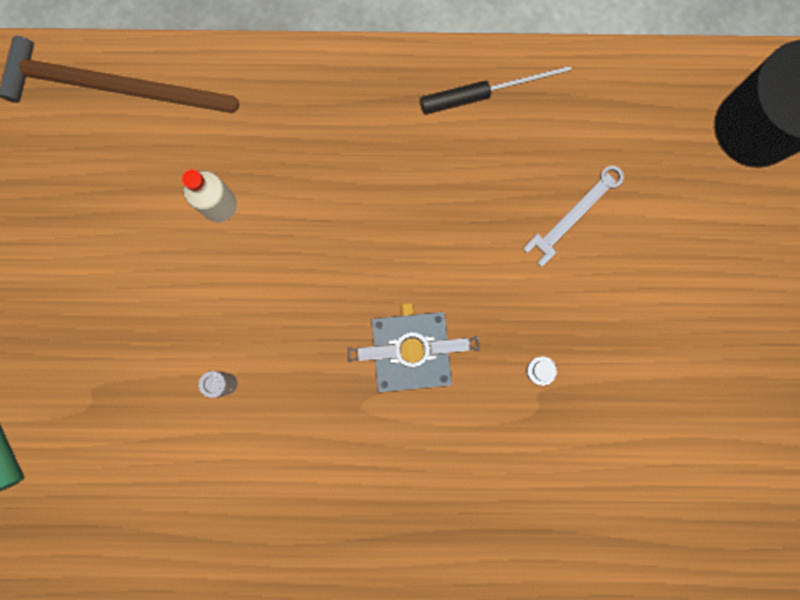

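The scene view shows the plug at about (257,378), the coupler's mouth at (361,287), and both arms near level. In the top view (800x600) the plug is at (542,370) and the mouth at (412,349). The arms run left (+y) and right (-y), and the socket, oiler and wrench are well clear.

```bash
python3 - <<'E'
from h import *
import pickle
im=pickle.load(open('top.pkl','rb'));sc=pickle.load(open('scene.pkl','rb'))
k=.64
P=onz(im,542*k,370*k,56);M=onz(im,412*k,349*k,98)
print('plug',P.round(1),'mouth',M.round(1))
print('scene proj plug',np.array(proj(sc,P))/k,'mouth',np.array(proj(sc,M))/k)
for t in((348,355),(478,344)): print('tip',onz(im,t[0]*k,t[1]*k,90).round(1))
# base block edges for yaw
c=[onz(im,u*k,v*k,26)[:2] for u,v in((372,320),(444,312),(452,385),(379,392))]
print(np.array(c).round(1)); d=c[1]-c[0]; print('yaw of -y axis',np.degrees(np.arctan2(d[1],d[0]))+90, np.linalg.norm(d))
d=onz(im,478*k,344*k,90)-onz(im,348*k,355*k,90);print(np.degrees(np.arctan2(d[1],d[0]))+90)
E
```

```text
plug [ 507.7 -177.5   56. ] mouth [531.5  -8.1  98. ]
scene proj plug [256.77049983 369.44267587] mouth [359.3070404 284.1290736]
tip [523.6  71.6  90. ]
tip [538.9 -90.7  90. ]
[[573.1  45. ]
 [584.9 -52.2]
 [487.  -63.2]
 [476.7  34.3]]
yaw of -y axis 6.924436484148927 97.91632400612427
5.384754815788597
```

Call:
{"op": "send_rows", "data": {"rows": [[[2,-1.5,0,0,0,-0.06],[5.5,-4.3,0,0,0,-0.2],[9.3,-7.2,0,0,0,-0.34],[13.2,-10.2,0,0,0,-0.48],[17,-13.2,0,0,0,-0.62],[20.9,-16.2,0,0,0,-0.76],[24.7,-19.2,0,0,0,-0.9],[28.6,-22.2,0,0,0,-1.04],[32.4,-25.1,0,0,0,-1.18],[36.3,-28.1,0,0,0,-1.3]]]}}

```text
clock: 1.1
eef_pos: [449.4, -256.5, 303.8]
tool_rot: [-3.141, 0.0, 1.577]
force: [0.2, -0.9, 0.2]
width: 85.0
gripper_force: 0.0
```

Call:
{"op": "send_rows", "data": {"rows": [[[3,2,0,0,0,-0.05],[6,4.4,0,0,0,-0.1],[7.9,5.8,0,0,0,-0.1],[7.9,5.8,0,0,0,-0.1],[7.9,5.8,0,0,0,-0.1]]]}}

```text
clock: 1.6
eef_pos: [506.4, -178.9, 303.5]
tool_rot: [-3.14, 0.0, 1.673]
force: [0.3, -0.4, -0.3]
width: 85.5
gripper_force: 0.0
```

```bash
python3 - <<'E'
from h import *
import pickle
im=grab('wrist');pickle.dump(im,open('w1.pkl','wb'));s=ctrl.read_state();print(s['eef_pos'],s['tool_rot'],s['qpos'])
print(np.array(im['mount']).round(3).tolist(),im['fx'],im['cx'],im['cy'])
for p in((507.7,-177.5,56),(531.5,-8.1,98)):print(proj(im,p))
cv2.imwrite('pics/w1.png',cv2.resize(im['pixels'][:,:,::-1],(800,600),interpolation=cv2.INTER_CUBIC))
E
```

```text
[ 505.9210785  -179.82334496  303.5474257 ] [-3.14009215e+00  4.61958505e-04  1.67085223e+00] [ 0.54557769  0.48800232 -0.37674842  1.82595471  0.22854492  0.87144188
  0.16057813]
[[-0.001, 0.957, 0.289, 73.041], [1.0, 0.001, 0.0, 0.733], [-0.0, 0.289, -0.957, -69.735], [0.0, 0.0, 0.0, 1.0]] 345.5233887095559 254.79657091092747 190.52524625795064
(np.float64(255.97165826675283), np.float64(166.00634134217643))
(np.float64(315.8670234920172), np.float64(-58.096319741619084))
```

View pics/w1.png

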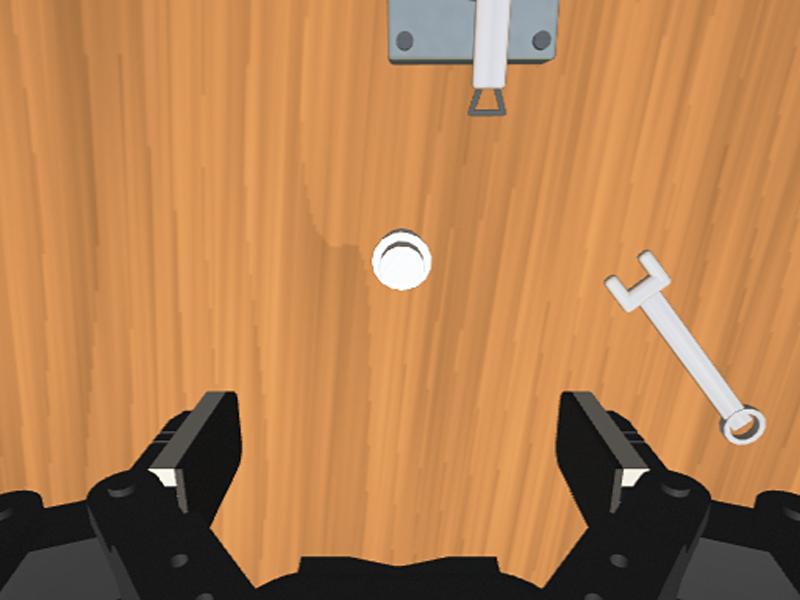

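The wrist view shows the plug head's top centre at about (401,263), close to the top camera's prediction. Block edges are square with the image, which confirms the yaw of about 0.1. The cam_b arm end is at (488,88).

```bash
python3 - <<'E'
from h import *
import pickle
def hi(im,c,r,t):
    g=im['pixels'].min(2);x,y=c;g=g[y-r:y+r,x-r:x+r];m=(g>t).astype(np.uint8)
    n,l,st,ce=cv2.connectedComponentsWithStats(m)
    for i in range(1,n):
        if st[i,4]>30:print(c,st[i],ce[i]+[x-r,y-r])
w=pickle.load(open('w1.pkl','rb'));t=pickle.load(open('top.pkl','rb'));sc=pickle.load(open('scene.pkl','rb'))
for th in(150,200,240):hi(w,(256,168),28,th)
for th in(150,200,240):hi(t,(347,237),16,th)
for u,v in((256.6,168.3),(256.6,169)):print(onz(w,u,v,56))
# block edge angle in wrist: bottom edge at z=26
a=onz(w,390*.64,60*.64,26);b=onz(w,556*.64,60*.64,26);print(a,b,np.arctan2(b[1]-a[1],b[0]-a[0]))
E
```

```text
(256, 168) [  10    8   38   38 1035] [256.77487923 167.32753623]
(256, 168) [ 10   9  38  37 991] [256.63975782 167.5580222 ]
(256, 168) [ 10   9  37  36 918] [256.47385621 167.76143791]
(347, 237) [  7   7  18  19 261] [346.69348659 236.90038314]
(347, 237) [  7   8  18  18 226] [346.98230088 237.08849558]
[ 508.51189122 -179.63617029   56.        ]
[ 508.58069578 -180.30795429   56.        ]
[490.31712651 -64.53938821  26.        ] [588.230991   -54.67514913  26.        ] 0.10040527941177213
```

Call:
{"op": "send_rows", "data": {"rows": [[[0.02,0.26,3,0,0,0],[0.02,0.26,7,0,0,0],[0.02,0.26,11,0,0,0],[0.02,0.26,14.5,0,0,0],[0.02,0.26,17,0,0,0],[0.02,0.26,18.3,0,0,0],[0.02,0.26,19.0,0,0,0],[0.02,0.26,19.15,0,0,0],[0.02,0.26,19.15,0,0,0],[0.02,0.26,19.15,0,0,0]]]}}

```text
clock: 2.65
eef_pos: [509.9, -178.8, 113.5]
tool_rot: [3.14, 0.001, 1.671]
force: [0.2, 0.1, 1.2]
width: 85.6
gripper_force: 0.0
```

Call:
{"op": "send_rows", "data": {"rows": [[[0,0,0,0,0,0],[0,0,0,0,0,0],[0,0,0,0,0,0],[0,0,0,0,0,0],[0,0,0,0,0,0],[0,0,0,0,0,0],[0,0,0,0,0,0],[0,0,0,0,0,0],[0,0,0,0,0,0],[0,0,0,0,0,0]]], "grip": 255}}

```text
clock: 3.65
eef_pos: [509.2, -178.6, 112.8]
tool_rot: [3.142, 0.0, 1.672]
force: [-2.0, -0.2, 5.9]
width: 25.4
gripper_force: 58.8
```

```bash
python3 - <<'E'
from h import *
im=grab('wrist');s=ctrl.read_state();print(s)
cv2.imwrite('pics/w2.png',cv2.resize(im['pixels'][:,:,::-1],(800,600),interpolation=cv2.INTER_CUBIC))
E
```

```text
{'clock': 3.7, 'qpos': array([ 0.43925414,  0.77166158, -0.23612222,  1.96361839,  0.38567277,
        0.44932599,  0.01890165]), 'qd': array([ 9.64749042e-07,  4.92680725e-04, -3.12308595e-03, -2.38138595e-03,
        2.15789912e-05,  9.13318252e-05, -1.07784211e-03]), 'tau': array([-1.66508518e-01, -5.01192069e+01, -2.61060655e+00, -9.29592669e+00,
        3.79580422e-02, -4.29810416e-01,  3.19478051e-03]), 'eef_pos': array([ 509.24811569, -178.5490172 ,  112.80586809]), 'tool_rot': array([3.14152729e+00, 3.18173836e-04, 1.67179039e+00]), 'force': array([-1.05954952, -0.25333886,  5.49921448]), 'torque': array([0.06244411, 0.2381804 , 0.00588008]), 'gripper_force': 58.81203889846802, 'width': 25.490543884503282}
```

View pics/w2.png

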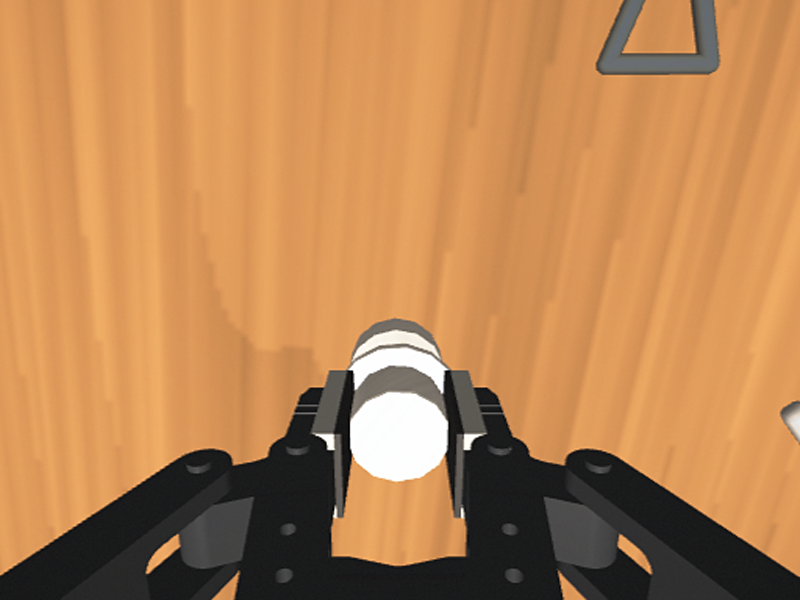

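The plug is held square between the pads, with its head top at about (399,436) and collar and nose visible beyond it. Next I lift it and look straight down on the mouth.

Call:
{"op": "send_rows", "data": {"rows": [[[0,0,-1,0,0,0],[0,0,-4,0,0,0],[0,0,-8,0,0,0],[0,0,-12,0,0,0],[1,0.3,-15.5,0,0,0],[3,1,-17,0,0,0],[6,1.7,-17,0,0,0],[8,2.2,-17,0,0,0],[8.7,2.4,-17,0,0,0],[8.7,2.4,-17,0,0,0]]]}}

```text
clock: 4.7
eef_pos: [524.3, -88.7, 282.5]
tool_rot: [-3.141, -0.0, 1.674]
force: [0.4, -0.6, -2.8]
width: 25.5
gripper_force: 59.3
```

Call:
{"op": "send_rows", "data": {"rows": [[[0,0,0,0,0,0],[0,0,0,0,0,0],[0,0,0,0,0,0]]]}}

```text
clock: 5.0
eef_pos: [524.1, -90.8, 282.2]
tool_rot: [-3.141, 0.0, 1.67]
force: [-0.2, -0.2, -2.4]
width: 25.6
gripper_force: 59.3
```

```bash
python3 - <<'E'
from h import *
import pickle
im=grab('wrist');pickle.dump(im,open('w3.pkl','wb'));s=ctrl.read_state();print(s['eef_pos'],s['tool_rot'],s['force'],s['width'])
print(proj(im,(531.5,-8.1,98)))
cv2.imwrite('pics/w3.png',cv2.resize(im['pixels'][:,:,::-1],(800,600),interpolation=cv2.INTER_CUBIC))
E
```

```text
[524.18669914 -90.5552095  282.2552095 ] [-3.14119155e+00  2.54871014e-04  1.67012082e+00] [-0.21810594  0.97774128 -1.77177171] 25.373807807680457
(np.float64(276.14843446809255), np.float64(73.20786565695003))
```

View pics/w3.png

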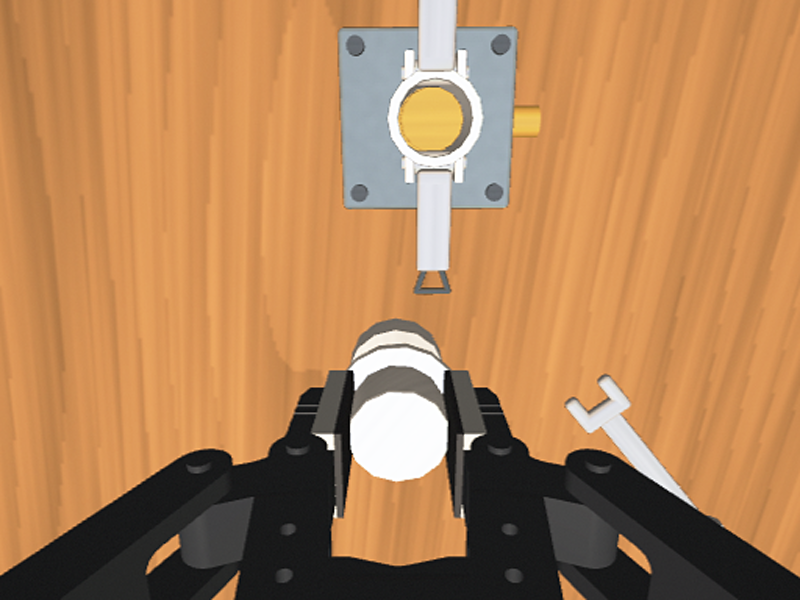

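The wrist view shows the coupler rim centred near (435,118), the arms level up and down the image, and the plug head at (399,436). I'll refine both now.

```bash
python3 - <<'E'
from h import *
import pickle
im=pickle.load(open('w3.pkl','rb'));px=im['pixels'].astype(np.uint8)
g=cv2.GaussianBlur(px,(0,0),.7).astype(float)
hsv=cv2.cvtColor(px,cv2.COLOR_RGB2HSV)
# radial profiles: outer edge of white rim vs grey block, angles avoiding lugs
c=np.array([278.7,75.5]);gray=g.min(2)
for it in range(3):
    pts=[];inn=[]
    for a in np.radians(list(range(-40,41,5))+list(range(140,221,5))):
        r=np.arange(18,40,.2);x=c[0]+r*np.cos(a);y=c[1]+r*np.sin(a)
        p=cv2.remap(gray.astype(np.float32),x.astype(np.float32)[None],y.astype(np.float32)[None],1)[0]
        d=np.gradient(p); k=25<0 or np.argmin(np.where(r>25,d,0)); pts.append((x[k],y[k]))
        k=np.argmax(np.where(r<28,d,-1)); inn.append((x[k],y[k]))
    for q in(pts,inn):
        q=np.array(q);A=np.c_[2*q,np.ones(len(q))];s=np.linalg.lstsq(A,(q**2).sum(1),rcond=None)[0]
        rr=np.sqrt(s[2]+s[0]**2+s[1]**2);res=np.hypot(*(q-s[:2]).T)-rr;print(s[:2],rr,res.std())
        if q.shape and rr>26:c=s[:2]
M=onz(im,*c,98);print('mouth',M)
# plug head top edge (circle at tool z)
m=(gray>235).astype(np.uint8);m[:240]=0
n,l,st,ce=cv2.connectedComponentsWithStats(m)
for i in range(1,n):
    if st[i,4]>200:
        print(st[i],ce[i]);
        q=np.array([(np.where(l[y]==i)[0][[0,-1]],y) for y in range(282,308) if (l[y]==i).any()],dtype=object)
        pp=np.array([(x,y) for xs,y in q for x in xs],float)
        A=np.c_[2*pp,np.ones(len(pp))];s=np.linalg.lstsq(A,(pp**2).sum(1),rcond=None)[0];print('head',s[:2],np.sqrt(s[2]+s[0]**2+s[1]**2))
        s0=ctrl.read_state();z=s0['eef_pos'][2]-56.8
        H=onz(im,s[0],s[1],z);print('head w',H,'tool',np.linalg.inv(T(s0))@np.append(H,1))
        d=(M-H);Rm=T(s0)[:3,:3];print('tool delta',Rm.T@np.array([d[0],d[1],0]))
Z=ctrl.read_state()['eef_pos'][2]; print(345.5*14/(Z+69.7-(Z-56.8)))
E
```

```text
[278.09052619  74.55466428] 30.26871677092122 0.3846601649578169
[278.11289296  74.93407176] 24.044662484455518 0.35710078133418505
[278.12619719  74.40743463] 30.31997886240189 0.3507446017114927
[278.14748469  74.79873945] 24.044882520398946 0.35758552520715847
[278.09647038  74.46059926] 30.354592424617827 0.31261184084293137
[278.20787948  74.85849644] 24.0704298136082 0.32286553989609973
mouth [532.94639821  -8.78955522  98.        ]
[ 225  252   61   55 2688] [254.76227679 278.76897321]
head [254.71978663 275.95106931] 31.00976457497751
head w [524.89607961 -92.80934291 225.4552095 ] tool [-2.29888994  0.50514428 56.80038972  1.        ]
tool delta [ 8.28074033e+01  1.63421400e+01 -2.76600717e-02]
38.237154150197625
```

```bash
python3 - <<'E'
from h import *
import pickle
im=pickle.load(open('w3.pkl','rb'));g=im['pixels'].min(2)
print(g[240:314,255].tolist());print(g[278,215:296].tolist())
s0=ctrl.read_state();Ti=np.linalg.inv(T(s0));z=s0['eef_pos'][2]-56.8
for u,v in((254.7,250.2),(254.7,307.6),(224,279),(286,279)):print((u,v),(Ti@np.append(onz(im,u,v,z),1))[:3])
E
```

```text
[98, 100, 103, 104, 101, 100, 100, 102, 101, 99, 119, 229, 254, 252, 251, 252, 252, 253, 253, 253, 253, 253, 253, 252, 252, 252, 252, 252, 251, 251, 252, 252, 252, 252, 252, 252, 252, 252, 252, 253, 253, 253, 252, 252, 252, 252, 253, 253, 253, 253, 253, 252, 252, 252, 253, 253, 253, 252, 252, 252, 252, 252, 252, 252, 252, 253, 254, 253, 85, 82, 84, 84, 85, 84]
[92, 95, 82, 45, 18, 20, 20, 14, 1, 207, 255, 253, 253, 252, 252, 251, 251, 251, 250, 251, 251, 252, 252, 253, 253, 253, 253, 252, 252, 252, 252, 251, 251, 251, 252, 252, 252, 252, 252, 252, 252, 253, 253, 253, 252, 252, 252, 253, 253, 253, 253, 253, 252, 253, 253, 253, 253, 253, 252, 252, 253, 253, 253, 253, 253, 253, 253, 253, 253, 255, 249, 135, 14, 22, 23, 24, 21, 66, 89, 91, 88]
(254.7, 250.2) [ 9.43257941  0.51852187 56.79739434]
(254.7, 307.6) [-17.52458839   0.46899191  56.80428481]
(224, 279) [ -3.70790122 -12.23059243  56.80585716]
(286, 279) [-3.74414685 13.46647192 56.79555926]
```

Call:
{"op": "send_rows", "data": {"rows": [[[1,0.2,0,0,0,0],[3,0.6,0,0,0,0],[5.3,1,0,0,0,0],[7.2,1.4,0,0,0,0],[8.31,1.65,0.5,0,0,0],[8.31,1.65,2,0,0,0],[8.31,1.65,4,0,0,0],[8.31,1.65,5.5,0,0,0],[8.31,1.65,6.2,0,0,0],[8.31,1.65,6.2,0,0,0]]]}}

```text
clock: 6.05
eef_pos: [531.9, -5.2, 219.4]
tool_rot: [-3.139, -0.0, 1.672]
force: [-0.3, -1.1, -0.4]
width: 25.5
gripper_force: 59.3
```

Call:
{"op": "send_rows", "data": {"rows": [[[0,0,0,0,0,0],[0,0,0,0,0,0],[0,0,0,0,0,0]]]}}

```text
clock: 6.35
eef_pos: [532.8, -5.2, 221.1]
tool_rot: [3.14, 0.0, 1.672]
force: [0.2, -0.1, -1.4]
width: 25.8
gripper_force: 59.3
```

```bash
python3 - <<'E'
from h import *
import pickle
s=ctrl.read_state();print(s['eef_pos'],s['tool_rot'],s['force'],s['width'])
w=grab('wrist');sc=grab('scene');pickle.dump((w,sc),open('w4.pkl','wb'))
M=(532.9,-8.8,98)
print(proj(w,M),proj(sc,M))
a=w['pixels'][140:320,150:360,::-1]; u,v=map(int,proj(sc,M)); b=sc['pixels'][v-40:v+30,u-35:u+35,::-1];print(u,v)
A=cv2.resize(a,None,fx=2,fy=2,interpolation=2);B=cv2.resize(b,(360,360),interpolation=2)
cv2.imwrite('pics/w4.png',np.hstack([A,B]))
E
```

```text
[532.83282557  -5.20785008 221.11861629] [3.14013229e+00 1.61494998e-04 1.67156555e+00] [ 0.22464773 -0.11208977 -1.37335996] 25.801353596439597
(np.float64(252.94823645316512), np.float64(219.85881288242015)) (np.float64(230.17018566451483), np.float64(182.42569507526792))
230 182
```

View pics/w4.png

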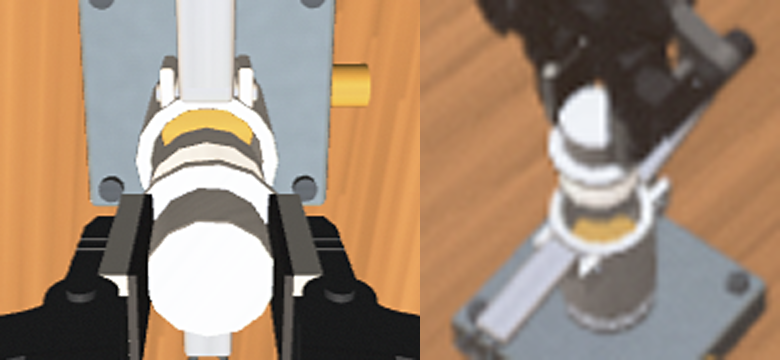

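In the w4 crop the nose hovers just above the mouth: rim centre is at about column 207 and head at about 211 (wrist half). The scene half shows the nose roughly concentric with the rim. Now I measure the edges.

```bash
python3 - <<'E'
from h import *
import pickle
w,sc=pickle.load(open('w4.pkl','rb'))
g=w['pixels'];
for r in (214,218,222,226,230): print(r,g[r,212:294].min(1).tolist())
print('col',g[185:265,254].min(1).tolist())
gs=sc['pixels']
for r in range(168,184,2): print(r,gs[r,214:248].min(1).tolist())
tx=np.array([-.1,.995,0]);ty=np.array([.995,.1,0]);t=np.array([532.83,-5.21,0])
for o in(-2.6,):
  for z,r in((108.3,14),(112.3,16),(124.3,16)):
    c=t+tx*o+ty*.3+[0,0,z]
    print(z,[tuple(np.round(proj(w,c+q),1)) for q in(-ty*r,ty*r,tx*r)],'scene',[tuple(np.round(proj(sc,c+q),1)) for q in(np.zeros(3),np.array([-.73,-.69,0])*r,np.array([.73,.69,0])*r)])
M=np.array([532.9,-8.8,98]);print([tuple(np.round(proj(w,M+q),1)) for q in(-ty*21.5,ty*21.5,tx*16.8,tx*21.5)],[tuple(np.round(proj(sc,M+q),1)) for q in(np.zeros(3),np.array([-.73,-.69,0])*21.5,np.array([.73,.69,0])*21.5)])
E
```

```text
214 [159, 159, 159, 159, 158, 158, 142, 243, 254, 253, 252, 253, 254, 255, 172, 91, 96, 99, 95, 94, 95, 97, 98, 95, 97, 95, 91, 152, 168, 230, 242, 240, 237, 234, 231, 232, 231, 231, 230, 231, 229, 227, 226, 225, 224, 224, 222, 222, 224, 225, 227, 229, 230, 232, 236, 193, 118, 89, 94, 98, 100, 98, 96, 96, 108, 115, 116, 112, 194, 255, 254, 253, 253, 252, 255, 214, 162, 162, 163, 163, 163, 163]
218 [159, 159, 158, 159, 158, 154, 198, 254, 254, 252, 252, 253, 255, 198, 94, 96, 97, 96, 98, 98, 95, 90, 153, 230, 238, 235, 233, 232, 230, 231, 232, 233, 232, 231, 229, 229, 230, 231, 231, 232, 231, 228, 227, 226, 225, 226, 226, 225, 223, 223, 224, 224, 225, 226, 225, 225, 225, 226, 228, 230, 215, 154, 103, 92, 94, 94, 102, 113, 106, 229, 254, 253, 253, 253, 254, 255, 211, 151, 163, 165, 166, 165]
222 [158, 157, 159, 158, 158, 156, 219, 253, 253, 252, 252, 253, 255, 206, 98, 94, 94, 152, 229, 238, 238, 237, 236, 235, 236, 238, 243, 201, 124, 97, 95, 97, 96, 98, 100, 99, 102, 107, 113, 117, 119, 123, 126, 126, 125, 167, 184, 187, 147, 118, 108, 101, 98, 99, 98, 121, 185, 229, 233, 230, 229, 2
[... 2935 characters left out ...]
p.float64(253.9), np.float64(200.5))] scene [(np.float64(230.4), np.float64(178.5)), (np.float64(222.6), np.float64(178.5)), (np.float64(238.1), np.float64(178.5))]
124.3 [(np.float64(223.4), np.float64(236.7)), (np.float64(284.4), np.float64(236.7)), (np.float64(253.8), np.float64(208.0))] scene [(np.float64(230.1), np.float64(175.3)), (np.float64(222.3), np.float64(175.2)), (np.float64(237.9), np.float64(175.3))]
[(np.float64(217.0), np.float64(219.9)), (np.float64(288.9), np.float64(219.8)), (np.float64(252.9), np.float64(193.0)), (np.float64(252.9), np.float64(185.3))] [(np.float64(230.2), np.float64(182.4)), (np.float64(219.9), np.float64(182.4)), (np.float64(240.4), np.float64(182.4))]
```

```bash
python3 - <<'E'
from h import *
import pickle
w,sc=pickle.load(open('w4.pkl','rb'));g=w['pixels']
print([tuple(map(int,g[r,254])) for r in range(192,226)])
t=np.array([532.83,-5.21,0]);tx=np.array([-.1,.995,0])
def off(v,z,r): # tool x of axis from a front edge row v at height z, radius r
    p=onz(w,254.5,v,z);return (p-t)@tx-r
b=221.1-112.8
for n,v,z,r in(('collar top',222.7,b+38,19),('collar bot',220.,b+34,19),('head front',251,b+56,14),('head back',307.9,b+56,-14),('nose4',211,b+4,16),('nose bot',211,b,14),('nose4 ',203,b+4,16)):print(n,off(v,z,r).round(2))
print('bore front',off(194,98,16.8), 'M',(np.array([532.9,-8.8,0])-t)@tx)
E
```

```text
[(254, 255, 255), (250, 253, 255), (216, 193, 162), (239, 195, 91), (238, 196, 95), (238, 197, 96), (238, 197, 97), (239, 198, 96), (239, 199, 96), (240, 201, 98), (244, 204, 99), (247, 203, 99), (105, 99, 95), (109, 103, 98), (111, 104, 98), (115, 107, 99), (112, 106, 96), (113, 107, 99), (110, 104, 95), (177, 165, 152), (250, 243, 232), (245, 238, 227), (244, 237, 226), (244, 237, 226), (244, 237, 226), (244, 237, 225), (246, 239, 227), (254, 247, 236), (125, 117, 108), (115, 108, 99), (147, 138, 126), (255, 255, 255), (254, 255, 255), (252, 253, 254)]
collar top -4.76
collar bot -5.04
head front -4.72
head back -3.48
nose4 -8.68
nose bot -8.15
nose4  -4.03
bore front -4.1647841800592325 M -3.5790499999999943
```

Call:
{"op": "send_rows", "data": {"rows": [[[0.03,-0.02,0.1,0,0,0],[0.06,-0.03,0.3,0,0,0],[0.06,-0.03,0.6,0,0,0],[0.06,-0.03,0.9,0,0,0],[0.06,-0.03,1.1,0,0,0],[0.06,-0.03,1.25,0,0,0],[0.06,-0.03,1.4,0,0,0],[0.06,-0.03,1.5,0,0,0],[0.06,-0.03,1.5,0,0,0]]]}}

```text
clock: 7.35
eef_pos: [532.4, -4.7, 205.4]
tool_rot: [3.141, 0.0, 1.672]
force: [0.6, -0.8, -1.6]
width: 25.8
gripper_force: 59.4
```

Call:
{"op": "send_rows", "data": {"rows": [[[0,0,0.15,0,0,0],[0,0,0.4,0,0,0],[0,0,0.65,0,0,0],[0,0,0.9,0,0,0],[0,0,1.15,0,0,0],[0,0,1.4,0,0,0],[0,0,1.6,0,0,0],[0,0,1.75,0,0,0],[0,0,1.8,0,0,0],[0,0,1.8,0,0,0]]]}}

```text
clock: 8.35
eef_pos: [532.3, -4.6, 187.4]
tool_rot: [3.141, -0.0, 1.672]
force: [3.1, -1.4, -0.8]
width: 25.8
gripper_force: 59.4
```

Call:
{"op": "send_rows", "data": {"rows": [[[0,0,0.1,0,0,0],[0,0,0.25,0,0,0],[0,0,0.4,0,0,0],[0,0,0.55,0,0,0],[0,0,0.7,0,0,0],[0,0,0.8,0,0,0],[0,0,0.88,0,0,0],[0,0,0.92,0,0,0],[0,0,0.92,0,0,0]]]}}

```text
clock: 9.25
eef_pos: [532.4, -4.7, 179.4]
tool_rot: [3.14, 0.001, 1.672]
force: [0.5, -2.6, 10.7]
width: 25.8
gripper_force: 60.5
```

Call:
{"op": "send_rows", "data": {"rows": [[[0,0,0.05,0,0,0],[0,0,0.1,0,0,0],[0,0,0.15,0,0,0],[0,0,0.2,0,0,0],[0,0,0.2,0,0,0],[0,0,0.2,0,0,0]]]}}

```text
clock: 9.85
eef_pos: [532.3, -4.8, 177.7]
tool_rot: [3.14, 0.001, 1.672]
force: [-0.1, -2.0, 13.5]
width: 25.3
gripper_force: 60.7
```

Call:
{"op": "send_rows", "data": {"rows": [[[0,0,0.04,0,0,0],[0,0,0.08,0,0,0],[0,0,0.12,0,0,0],[0,0,0.14,0,0,0],[0,0,0.14,0,0,0]]]}}

```text
clock: 10.35
eef_pos: [532.4, -4.8, 176.9]
tool_rot: [3.14, 0.001, 1.672]
force: [-1.4, -1.8, 18.1]
width: 25.5
gripper_force: 61.5
```

Call:
{"op": "send_rows", "data": {"rows": [[[0,0,0.03,0,0,0],[0,0,0.06,0,0,0],[0,0,0.09,0,0,0],[0,0,0.09,0,0,0],[0,0,0.09,0,0,0]]]}}

```text
clock: 10.85
eef_pos: [532.4, -4.8, 176.7]
tool_rot: [3.14, 0.002, 1.671]
force: [-3.8, -3.1, 25.7]
width: 25.8
gripper_force: 62.3
```

Call:
{"op": "send_rows", "data": {"rows": [[[0,0,-0.1,0,0,0],[0,0,-0.1,0,0,0],[0,0,-0.1,0,0,0],[0,0,-0.1,0,0,0],[0,0,-0.1,0,0,0],[0,0,-0.1,0,0,0],[0,0,-0.1,0,0,0],[0,0,-0.1,0,0,0]]], "grip": 0}}

```text
clock: 11.65
eef_pos: [532.1, -4.6, 174.9]
tool_rot: [-3.142, -0.0, 1.672]
force: [-0.4, -0.0, 0.3]
width: 85.1
gripper_force: 0.0
```

Call:
{"op": "send_rows", "data": {"rows": [[[0,0,-1,0,0,0],[0,0,-3,0,0,0],[0,0,-6,0,0,0],[0,0,-8,0,0,0.1],[0,0,-9,0,0,0.25],[0,0,-9,0,0,0.4],[0,0,-9,0,0,0.55],[0,0,-9,0,0,0.7],[0,0,-9,0,0,0.8],[0,0,-9,0,0,0.8]]]}}

```text
clock: 12.65
eef_pos: [532.1, -4.4, 265.7]
tool_rot: [3.141, -0.0, 0.872]
force: [-0.7, -0.7, 0.0]
width: 85.1
gripper_force: 0.0
```

Call:
{"op": "send_rows", "data": {"rows": [[[0,0,0,0,0,0.12],[0,0,0,0,0,0.27],[0,0,0,0,0,0.42],[0,0,0,0,0,0.57],[0,0,0,0,0,0.7],[0,0,0,0,0,0.771],[0,0,0,0,0,0.771],[0,0,0,0,0,0.771],[0,0,0,0,0,0.771]]]}}

```text
clock: 13.55
eef_pos: [532.0, -4.6, 265.0]
tool_rot: [-3.141, -0.0, 0.103]
force: [0.0, 0.0, 0.3]
width: 85.6
gripper_force: 0.0
```

```bash
python3 - <<'E'
from h import *
import pickle
s=ctrl.read_state();print(s['eef_pos'],s['tool_rot'],s['force'],s['width'],s['qpos'])
w=grab('wrist');sc=grab('scene');pickle.dump((w,sc),open('w5.pkl','wb'))
M=(532.9,-8.8,98)
print(proj(w,M),proj(sc,M));u,v=map(int,proj(sc,M)); b=sc['pixels'][v-50:v+50,u-50:u+50,::-1]
A=cv2.resize(w['pixels'][:,:,::-1],(480,360));B=cv2.resize(b,(320,360),interpolation=2)
cv2.imwrite('pics/w5.png',np.hstack([A,B]))
E
```

```text
[532.0390275   -4.61086426 265.04864419] [-3.14131405e+00 -1.22285736e-04  1.02871264e-01] [0.01595486 0.0073745  0.30937487] 85.57600231285208 [-0.09855792  0.51182692  0.0800981   1.89099898 -0.05851894  0.74088862
 -1.45341574]
(np.float64(259.97913967207796), np.float64(193.83638026349732)) (np.float64(230.17018566451483), np.float64(182.42569507526792))
```

View pics/w5.png

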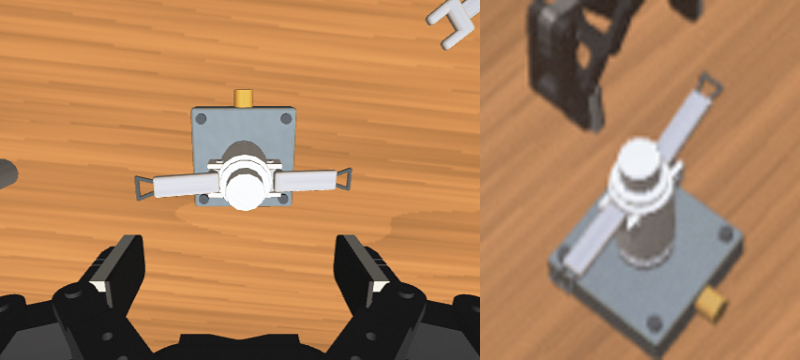

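The plug stands upright in the mouth, having sprung up only slightly. Both arms are still nearly level and symmetric, with ends at about x=153 and 338 in the left half and the mouth at 245. Next I centre the gripper on the mouth and press the arms with the open fingers.

Call:
{"op": "send_rows", "data": {"rows": [[[0.05,0.2,1,0,0,0],[0.05,0.44,3,0,0,0],[0.05,0.44,5.5,0,0,0],[0.05,0.44,7.2,0,0,0],[0.05,0.44,8,0,0,0],[0.05,0.44,8,0,0,0],[0.05,0.44,8,0,0,0]]]}}

```text
clock: 14.35
eef_pos: [533.3, -9.0, 185.2]
tool_rot: [3.142, -0.001, 0.101]
force: [0.2, 0.2, 0.8]
width: 85.5
gripper_force: 0.0
```

Call:
{"op": "send_rows", "data": {"rows": [[[0,0,0.2,0,0,0],[0,0,0.5,0,0,0],[0,0,0.8,0,0,0],[0,0,1.1,0,0,0],[0,0,1.4,0,0,0],[0,0,1.7,0,0,0],[0,0,2.0,0,0,0],[0,0,2.3,0,0,0],[0,0,2.5,0,0,0],[0,0,2.5,0,0,0]]]}}

```text
clock: 15.35
eef_pos: [533.2, -8.4, 159.8]
tool_rot: [-3.141, -0.0, 0.101]
force: [-0.3, 1.0, 1.7]
width: 85.4
gripper_force: 1.0
```

Call:
{"op": "send_rows", "data": {"rows": [[[0,0,0.2,0,0,0],[0,0,0.4,0,0,0],[0,0,0.6,0,0,0],[0,0,0.8,0,0,0],[0,0,1.0,0,0,0],[0,0,1.2,0,0,0],[0,0,1.2,0,0,0]]]}}

```text
clock: 16.05
eef_pos: [533.3, -9.4, 148.2]
tool_rot: [3.141, -0.001, 0.1]
force: [-0.3, 1.6, 4.3]
width: 85.2
gripper_force: 5.8
```

Call:
{"op": "send_rows", "data": {"rows": [[[0,0,0.15,0,0,0],[0,0,0.3,0,0,0],[0,0,0.45,0,0,0],[0,0,0.6,0,0,0],[0,0,0.75,0,0,0],[0,0,0.8,0,0,0],[0,0,0.8,0,0,0]]]}}

```text
clock: 16.75
eef_pos: [533.5, -10.0, 140.9]
tool_rot: [3.14, -0.001, 0.1]
force: [-1.6, 1.3, 11.0]
width: 85.4
gripper_force: 4.5
```

```bash
python3 - <<'E'
from h import *
w=grab('wrist');sc=grab('scene');u,v=230,182;b=sc['pixels'][v-50:v+50,u-50:u+50,::-1]
A=cv2.resize(w['pixels'][:,:,::-1],(480,360));B=cv2.resize(b,(320,360),interpolation=2)
cv2.imwrite('pics/w6.png',np.hstack([A,B]))
E
```

```text
(no output)
```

View pics/w6.png

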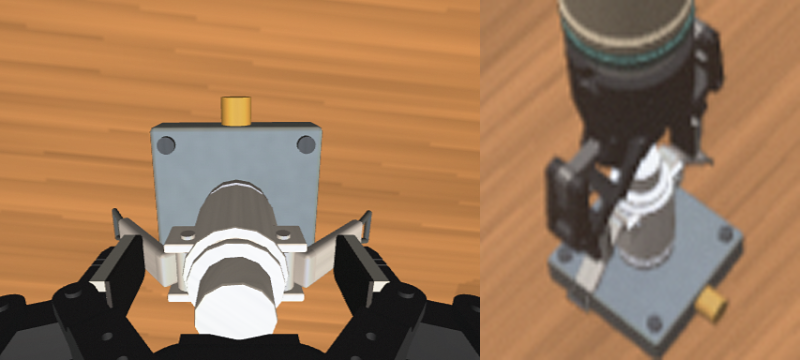

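Both arms are swung down symmetrically under the fingertips, with ends at about (115,212) and (370,212). The collar is on or near the rim, and the body is clear of the head.

Call:
{"op": "send_rows", "data": {"rows": [[[0,0,0.15,0,0,0],[0,0,0.3,0,0,0],[0,0,0.45,0,0,0],[0,0,0.6,0,0,0],[0,0,0.6,0,0,0]]]}}

```text
clock: 17.35
eef_pos: [534.0, -10.5, 134.7]
tool_rot: [3.14, -0.002, 0.1]
force: [-0.4, -0.7, 8.8]
width: 85.7
gripper_force: 3.6
```

Call:
{"op": "send_rows", "data": {"rows": [[[-0.05,-0.1,0,0,0,0],[-0.05,-0.1,0,0,0,0],[-0.05,-0.1,0,0,0,0],[-0.05,-0.1,0,0,0,0],[-0.05,-0.1,0,0,0,0]]], "grip": 25}}

```text
clock: 17.85
eef_pos: [533.5, -9.9, 134.0]
tool_rot: [3.139, -0.002, 0.099]
force: [3.2, -4.5, 0.7]
width: 76.9
gripper_force: 3.5
```

Call:
{"op": "send_rows", "data": {"rows": [[[0,0,0,0,0,0],[0,0,0,0,0,0],[0,0,0,0,0,0],[0,0,0,0,0,0],[0,0,0,0,0,0]]], "grip": 45}}

```text
clock: 18.35
eef_pos: [532.9, -9.5, 133.7]
tool_rot: [3.14, -0.001, 0.1]
force: [2.9, -4.3, -0.1]
width: 70.2
gripper_force: 2.1
```

Call:
{"op": "send_rows", "data": {"rows": [[[0,0,0,0,0,0],[0,0,0,0,0,0],[0,0,0,0,0,0],[0,0,0,0,0,0],[0,0,0,0,0,0]]], "grip": 60}}

```text
clock: 18.85
eef_pos: [532.4, -9.0, 133.6]
tool_rot: [3.14, 0.0, 0.1]
force: [3.4, -4.4, -2.0]
width: 65.4
gripper_force: 2.3
```

Call:
{"op": "send_rows", "data": {"rows": [[[0,0,0,0,0,0],[0,0,0,0,0,0],[0,0,0,0,0,0],[0,0,0,0,0,0],[0,0,0,0,0,0]]], "grip": 67}}

```text
clock: 19.35
eef_pos: [532.1, -8.8, 133.6]
tool_rot: [3.141, 0.001, 0.1]
force: [2.1, -4.0, -3.3]
width: 63.1
gripper_force: 2.4
```

Call:
{"op": "send_rows", "data": {"rows": [[[0,0,0,0,0,0],[0,0,0,0,0,0],[0,0,0,0,0,0],[0,0,0,0,0,0]]], "grip": 71}}

```text
clock: 19.75
eef_pos: [532.2, -8.6, 133.7]
tool_rot: [3.141, 0.001, 0.1]
force: [2.9, -5.6, -3.6]
width: 61.8
gripper_force: 12.2
```

Call:
{"op": "send_rows", "data": {"rows": [[[0,0,0,0,0,0],[0,0,0,0,0,0],[0,0,0,0,0,0],[0,0,0,0,0,0]]], "grip": 75}}

```text
clock: 20.15
eef_pos: [532.2, -8.6, 133.9]
tool_rot: [3.141, 0.001, 0.1]
force: [2.1, -5.2, -1.4]
width: 60.7
gripper_force: 37.4
```

Call:
{"op": "send_rows", "data": {"rows": [[[0,0,0,0,0,0],[0,0,0,0,0,0]]], "grip": 76}}

```text
clock: 20.35
eef_pos: [532.2, -8.6, 134.0]
tool_rot: [3.141, 0.0, 0.1]
force: [1.7, -4.7, -0.3]
width: 60.7
gripper_force: 43.7
```

Call:
{"op": "send_rows", "data": {"rows": [[[0,0,0,0,0,0],[0,0,0,0,0,0],[0,0,0,0,0,0],[0,0,0,0,0,0],[0,0,0,0,0,0]]], "grip": 0}}

```text
clock: 20.85
eef_pos: [532.2, -7.7, 134.0]
tool_rot: [-3.141, 0.0, 0.101]
force: [0.7, -0.3, -0.2]
width: 85.5
gripper_force: 0.0
```

Call:
{"op": "send_rows", "data": {"rows": [[[0,0,-0.5,0,0,0],[0,0,-2,0,0,0],[0,0,-5,0,0,0],[0,0,-8.5,0,0,0],[0,0,-12,0,0,0],[0,0,-14,0,0,0],[0,0,-15,0,0,0],[0,0,-15,0,0,0],[0,0,-15,0,0,0]]]}}

```text
clock: 21.75
eef_pos: [531.8, -7.9, 283.1]
tool_rot: [-3.141, 0.002, 0.101]
force: [0.6, 0.1, -0.4]
width: 85.7
gripper_force: 0.0
```

```bash
python3 - <<'E'
from h import *
s=ctrl.read_state();print(s['clock'],s['eef_pos'],s['force'],s['width'])
w=grab('wrist');sc=grab('scene');u,v=230,182;b=sc['pixels'][v-50:v+50,u-50:u+50,::-1]
A=cv2.resize(w['pixels'][100:280,150:350,::-1],(400,360),interpolation=2);B=cv2.resize(b,(400,360),interpolation=2)
cv2.imwrite('pics/w7.png',np.hstack([A,B]))
E
```

```text
21.75 [531.78921958  -7.91639561 283.11864278] [ 0.56912315  0.09464839 -0.41312463] 85.67301168607835
```

View pics/w7.png

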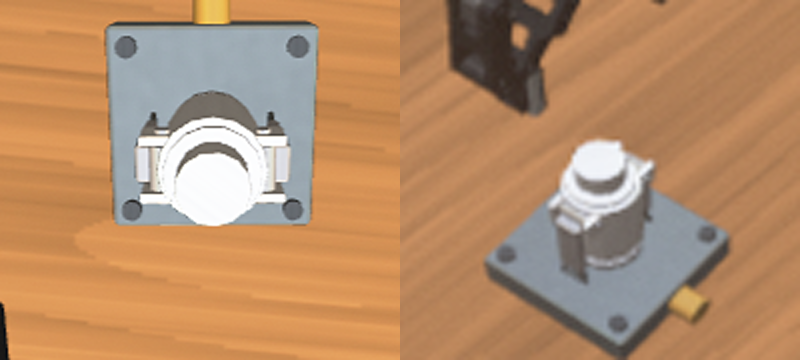

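Both arms hang straight down against the cup, symmetric in the wrist half at about x=143 and 282. The collar sits on the rim and the gripper is clear, so I hand the job in.

```bash
python3 -c "
from cell import ctrl
print(ctrl.finish_job())"
```

```text
the job is handed in; nothing more can be done
None
```

The plug is seated with its collar on the rim, both cam arms were swung down together and hang fully down against the coupler, and the gripper is open and clear; I handed the job in at about 22 s on the robot clock.

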